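Fit the keeper on a spring-loaded punch with the locking clamp

TASK

Fit the narrow keeper to the punch: squeeze the locking clamp's handles until they snap over centre and stay locked by themselves with the spring cup held back, then push the keeper down astride the rod in the gap until it is upright and fully seated, but not forced, and let go. Then pull the clamp's release lever so that it springs open and the cup traps the keeper. Do not strain the handle or the rod, and leave the wide keeper and the other things alone.

Things in the scene. Friction and masses are not known exactly. Their poses are not given: they have to be found in the camera images.
- fixture: Steel locking clamp and punch cartridge on one base plate bolted to the bench. Origin: on the bench under the jaw pivot; z up, x from there to the jaws and cartridge, y to the fixed-handle side. The clamp works in the level plane z = 80 mm; its two handles reach back along -x side by side, each 18 mm tall (z 71 to 89), nothing under them. Plate: x -40 to 130, y -55 to 115, 12 mm thick.
- fixed_handle (a point): Point on the outer (+y) face of the fixed handle, at fixture (-80, 12, 80) mm: the place to squeeze. Axes as the fixture's. The fixed handle is rigid, 14 mm thick, from x = 0 to -118 mm; its adjusting screw ends at x = -130 mm.
- moving_handle (a point): Point on the outer (-y) face of the moving handle, opposite to fixed_handle; goes with the handle. The two points are 65 mm apart with the clamp open and 36 mm when locked; squeeze them together along the fixture's y.
- handle (a joint): Angle of the moving handle, rad: 0 open, grows as it is squeezed to the fixed handle. From 0.04 the jaw pushes the spring cup; the squeeze at moving_handle rises to about 12 N, then eases and it snaps over centre to a hard stop at about 0.525, where it stays locked by itself (locked: over 0.45; let go well below that it springs open). Over 50 N on the handle strains it.
- moving_grip: The moving handle's pressed-steel shell, 14 mm thick, 18 mm tall, about 120 mm long. Origin at its pivot on the jaw, height 80 mm; it reaches back along its -x axis.
- release (a joint): Angle of the release lever in the moving handle, rad: 0 at rest (sprung back to it), grows as its tail is pulled outwards, away from the fixed handle (fixture -y), limit 0.42. With the clamp locked, 0.1 to 0.2 (7 to 15 mm at the tail, some 3 N) unlocks it; the handle then springs open and takes the tail about 53 mm outwards. Dragging the handle itself is not the way.
- release_tip (a point): Middle of the lever's tail paddle, behind the ends of both handles: 30 mm long along the lever, 9 mm thick across, 18 mm tall, centre height 80 mm. With the clamp locked it is at about fixture (-146, -8, 80) mm with free space on both sides, to be pinched from above or hooked from its inner (+y) side. Its y axis points across the lever to the fixed-handle side.
- cup (a joint): Travel of the spring cup along the rod, m: 0 at rest against the rod's head (no gap), about 0.0091 with the clamp locked, 0.007 when it bears on the seated keeper. Flange 26 mm in diameter with an ear towards the clamp; spring force 5 N at 0 to 14 N held back.
- gap (a point): Point on the rod's axis in the plane of the head's inner face, at fixture (95, -4, 80) mm. Axes as the fixture's: y runs along the rod to the cup. With the clamp locked the gap is y = 0 to +9.1 mm: the keeper goes down in its middle (y = +4.5). Tops beside it, above the bench: head 92, cup flange 93, barrel and its collar (from y = +20) 101 mm.
- rod: Neck of the punch rod in the gap: two flats 10 mm apart (x), 15 mm tall, top at 87.5 mm. Origin at gap. A spring plunger in each flat, 1 mm below the axis and 2.5 mm proud, grips the keeper's legs: it does not drop in but takes a steady push of about 8 to 18 N over its last 8 mm and stays where left. The saddle meeting the neck's top is the stop; over 40 N there strains the rod.
- keeper: Narrow keeper: steel U standing upright, 22 mm wide (its x), 7 thick (y), 60 tall, 55 g. Origin: centre of its underside, between the feet; z up. Slot 12.5 mm wide, open below, saddle 19.5 mm above the tapered feet. Dark grip block on top, 22 (x) by 14 mm, 34 to 60 mm above the feet. Same from both sides. Seated: x along the fixture's x, saddle on the neck, feet 12 mm below the rod's axis.
- keeper_wide: Keeper for a thicker rod, 32 mm wide with a 21 mm slot, the same grip block and height, standing in the rack's other slot. Not wanted: leave it there.
- rack: Wooden rack 60 x 120 x 30 mm, fixed to the bench. Origin: centre of its underside. Two slots at y = +30 and -30 mm, each 34.5 mm (x) by 8.5 mm, 12 mm deep: a keeper in one has its feet 18 mm above the bench, its x along the rack's x, and may lean a little. Which slot holds which keeper varies.
- oil_bottle: White bottle, 48 mm in diameter, 130 mm tall, a bystander. Origin: centre of its underside.
- screwdriver: Screwdriver with a black handle lying on the bench, a bystander. Its length is along x.
- stud_cup: Small steel bowl, 70 mm in diameter, 40 mm tall, a bystander. Origin: centre of its underside.

How it is judged:
On the way, in this order (a step that is already met when the one before it is completed fails the run):
1. the clamp is squeezed over centre and stays locked with the cup held back, the robot off its handle (value of joint handle above 0.45 rad and value of joint cup above 0.008 m and contact force between each of the arm, the fingers and moving_grip below 0.2 N), for 0.2 s.
2. the keeper stands in the gap, fully down on the rod, let go, with the clamp still locked (x of keeper in the frame of gap between -0.004 and 0.004 m and y of keeper in the frame of gap between 0.001 and 0.008 m and z of keeper in the frame of gap between -0.0145 and -0.0105 m and angle between keeper's own z axis and vertical below 0.12 rad and value of joint handle above 0.45 rad and contact force between the fingers and keeper below 0.1 N), for 0.2 s.
3. the release lever is pulled (value of joint release above 0.06 rad), for 0.02 s.
At the end, for the whole second after the job is handed in: The clamp is open again (handle joint under 0.08 rad) and the keeper, let go and at rest, is trapped between cup and head (cup joint 5.5 to 8.5 mm), upright within 0.12 rad, centred on the rod within 4 mm across and seated within 1.5 mm (x of keeper in the frame of gap between -0.004 and 0.004 m and y of keeper in the frame of gap between 0.001 and 0.008 m and z of keeper in the frame of gap between -0.0145 and -0.0105 m and angle between keeper's own z axis and vertical below 0.12 rad and value of joint cup between 0.0055 and 0.0085 m and value of joint handle below 0.08 rad and linear speed of keeper below 0.01 m/s and contact force between the fingers and keeper below 0.1 N); the robot touches nothing.
It fails at once if the moving handle is strained (more than 50 N on it) (contact force between any of the arm, the fingers and moving_grip above 50 N).
It fails at once if the keeper is forced onto the rod (more than 40 N) (contact force between keeper and rod above 40 N).
It fails at once if the wide keeper or another thing on the bench is shifted by more than 30 mm (distance of any of keeper_wide, oil_bottle, screwdriver, stud_cup from where it was at the start of the episode above 0.03 m).
It also fails if it takes over 72 s, if anything falls off the work surface, if the arm or the gripper's body presses on something with over 40 N, if the wrist force passes 120 N, or if a joint passes its speed limit or range.

ROBOT

A 6-joint arm with a two-finger parallel gripper is mounted at the origin on the work surface. World frame = base frame: x ahead of the robot, y to its left, z up, the work surface at z = 0. Lengths are in m, angles in rad, forces in N, time in s.
With the tool pointing down it reaches from about 0.275 to 0.875 m from the base axis. Payload 12.5 kg.
Tool frame: the origin (TCP) lies on the centre line of the jaws, within the pads' length; the fingertips stand r.finger_overhang ahead of it and the grasp point (between the pads) lies 3 mm ahead of it (r.finger_overhang is the distance from the TCP to the fingertips, in m); z points along the fingers, y is the line along which they close (so a half turn about z gives the same grasp; the last joint's range is limited). The gripper opens to 85 mm and grips with 20 to 120 N. Pads are 22 mm wide; open, the fingers measure 114 mm over their backs; the gripper's body (76 mm by 85 mm) begins 54 mm behind the grasp point. The pads swing forward as they close: fully open they stand 13 mm farther back than shut.
Start: joints at [1.16, 0.351, 1.652, -0, 1.139, -0.085], TCP at [0.176, 0.521, 0.253] pointing down, gripper open.
Joint ranges: [-2.75, 2.75], [-0.79, 2.1], [0.01, 2.65], [-1.57, 4.71], [0.07, 3.14], [-2.87, 2.87]. Speed limits (rad/s): [2.22, 2.22, 2.79, 3.14, 3.14, 3.14].

INTERFACE

Orientations are given as a unit quaternion [x, y, z, w].
In Python, from cell import r, optics gives the robot as it stands. The module is installed in compiled form; this text tells all that it offers. Calls block until the motion is done:
- r.move_to(position, orientation): joint-space move of the TCP to a pose.
- r.move_linear(position, rot=None, vel=0.15): straight line of the TCP; rot=None keeps the orientation; vel is the mean speed in m/s.
- r.set_joints(angles): joint-space move.
- r.set_gripper(opening, squeeze=None): opening from 0.0 (shut) to 1.0 (fully open); squeeze is the grip in N (None keeps the last); returns when the fingers have stopped.
- r.sleep(seconds).
- r.inverse_kinematics(position, orientation): joint angles nearest the present ones, or None.
- optics.get_image(name): name is "side" or "top" or "wrist"; returns a dict with "pixels" (480x640x3 uint8, red, green, blue), "depth" (480x640 float32, m along the optical axis (not along the pixel's ray), 0 where there is no reading), "fx", "fy", "cx", "cy" (pixels), "camera_from_world" (4x4, takes a point from world to camera coordinates); the wrist camera has in their place "mount" (4x4, takes a point from camera to tool coordinates, whose origin is the TCP and whose axes are the flange's). Camera axes: x right, y down, z forward; pixel columns grow to the right and rows downward; lengths in m; the calibration is good to about 2 mm. The wrist camera is an equidistant fisheye: a pixel r from the principal point sees the ray r / f radians off the axis. A picture is of the moment at which its call begins: read the wrist's pose just before it.
A pose or a line that the arm cannot do raises r.PlanningError and nothing moves.
- r.hand_in(): hands the job in; it is judged then, once.
Readings, each from a call of its own:
- r.current_t(): time.
- r.current_q(): joint angles.
- r.current_qvel(): joint speeds.
- r.current_effort(): joint torques, N m.
- r.current_tool_pos(): TCP position.
- r.current_ee_rot(): TCP orientation.
- r.current_contact_force(): force on the tool from outside, world axes, zero at the start.
- r.current_torque(): the same for the moment, N m.
- r.current_opening(): opening from 0.0 (shut) to 1.0 (fully open).
- r.current_finger_force(): force on a finger pad.
Only numpy, scipy, OpenCV 4.12 (cv2) and the standard library are available. Lean on these libraries where they do the work, as an engineer would, in place of code of your own. Each camera call takes 0.05 s, during which the arm holds its last target. There are 200 camera calls.

## Working session

There is one attempt and no reset: what is moved stays moved. The work goes in short steps, each a Python script; the robot and the scene stay as the last script left them, time stands still between calls to the robot, and variables do not carry over. Pictures are saved under pics/ and viewed, at most 10 in all, crops included, and the job is handed in when it is done.

```bash
mkdir -p pics
cat > h.py <<'E'
import numpy as np, cv2
from cell import r, optics
from scipy.spatial.transform import Rotation as R
def cloud(im):
    d=im["depth"]; v,u=np.mgrid[0:480,0:640]
    P=np.stack([(u-im["cx"])/im["fx"]*d,(v-im["cy"])/im["fy"]*d,d],-1)
    T=np.linalg.inv(im["camera_from_world"])
    W=P@T[:3,:3].T+T[:3,3]; W[d==0]=np.nan
    return W
def save(n,px): cv2.imwrite("pics/"+n+".png",px[...,::-1])
E
python3 - <<'E'
from h import *
for n in("top","side"):
    im=optics.get_image(n); save(n+"0",im["pixels"]); np.savez(n+"0.npz",**im)
    print(n,im["fx"],im["cx"],im["cy"],np.linalg.inv(im["camera_from_world"]).round(3).tolist())
print(r.current_t(),r.finger_overhang,r.current_ee_rot())
E
```

```text
top 455.0375672280936 317.74909342876543 242.02286061523495 [[0.017, -0.996, 0.092, 0.497], [-1.0, -0.017, -0.006, -0.001], [0.007, -0.092, -0.996, 0.992], [0.0, 0.0, 0.0, 1.0]]
side 546.1434096393492 318.1363794829815 230.15829158466212 [[0.963, -0.142, 0.227, 0.333], [-0.268, -0.537, 0.8, -0.868], [0.008, -0.831, -0.556, 0.677], [0.0, 0.0, 0.0, 1.0]]
0.1 0.022 [ 1.62182302e-01  9.86760666e-01 -5.21624815e-04 -1.34133746e-04]
```

View pics/top0.png

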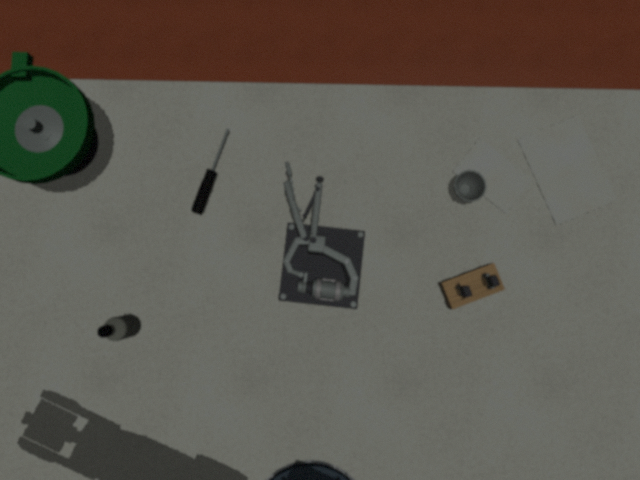

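View pics/side0.png

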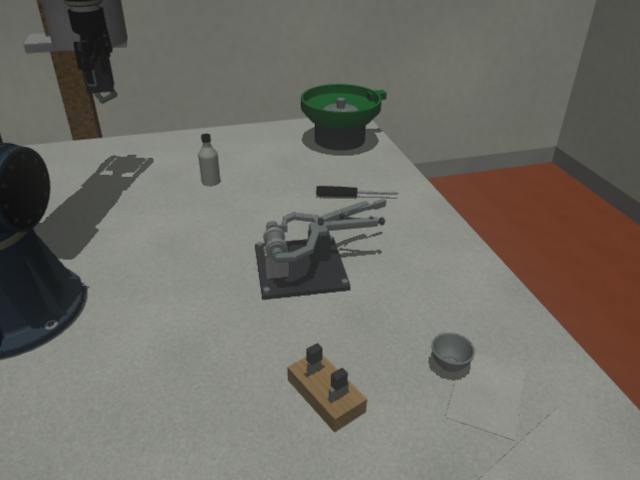

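Run:
```python
from h import *
im=dict(np.load("top0.npz")); W=cloud(im); px=im["pixels"].astype(int)
s=dict(np.load("side0.npz")); Ws=cloud(s)
def rect(m,n):
    r_=cv2.minAreaRect((W[m][:,:2]*1000).astype(np.float32)); print(n,m.sum(),r_, W[m].mean(0).round(4))
dark=px.max(-1)<90
u=np.arange(640)[None]+0*np.arange(480)[:,None]; v=np.arange(480)[:,None]+0*u
box=(u>265)&(u<380)&(v>215)&(v<320)
print("bench z",np.nanmedian(W[330:380,330:400,2]))
m=box&dark&(W[...,2]>.006)&(W[...,2]<.02); rect(m,"plate")
box2=(u>430)&(u<515)&(v>255)&(v<315)
m=box2&(W[...,2]>.02)&(W[...,2]<.038); rect(m,"rack")
m=box2&(W[...,2]>.065); n,l=cv2.connectedComponents(m.astype(np.uint8))
for i in range(1,n): rect(l==i,"keeper%d"%i)
for (i,j) in[(320,180),(288,165),(288,183)]: print(W[j-2:j+3,i-2:i+3,2].round(3).max(), W[j,i].round(3))
m=(u>270)&(u<335)&(v>155)&(v<236)&(W[...,2]>.06)
print("top handles")
for uu,vv in[]:0
a=cv2.resize(s["pixels"][330:440,270:390],None,fx=5,fy=5,interpolation=2)
b=cv2.resize(im["pixels"][150:320,265:380],None,fx=3.2,fy=3.2,interpolation=2)
c=np.zeros((550,max(1,800-0),3),np.uint8)
a=cv2.resize(a,(436,400));b=cv2.resize(b,(364,538));c[:400,:436]=a;c[:538,436:]=b
save("crop1",c)
```

```text
bench z -0.0002695769718367713
plate 3866 ((536.63037109375, -15.94598388671875), (170.14378356933594, 170.07955932617188), 84.57982635498047) [ 0.5386 -0.0167  0.0119]
rack 1353 ((497.80096435546875, -335.81500244140625), (60.532474517822266, 121.87613677978516), 21.44495964050293) [ 0.4972 -0.3312  0.0296]
keeper1 98 ((508.6522216796875, -363.29486083984375), (22.393346786499023, 15.617697715759277), 22.13418197631836) [ 0.5081 -0.3618  0.0758]
keeper2 95 ((487.10992431640625, -306.8808288574219), (21.204381942749023, 14.283764839172363), 18.72632598876953) [ 0.4869 -0.306   0.0759]
0.09 [ 0.706 -0.009  0.087]
0.094 [0.736 0.056 0.086]
0.091 [0.698 0.055 0.089]
top handles
```

View pics/crop1.png

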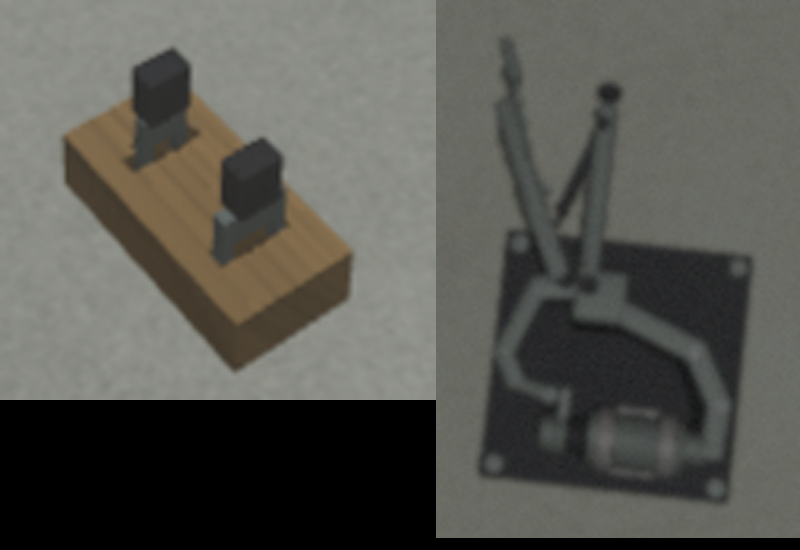

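```bash
cat >> h.py <<'E'
YF=np.deg2rad(174.58); O=np.array([.5842,.0097])
ex=np.array([np.cos(YF),np.sin(YF)]); ey=np.array([-ex[1],ex[0]])
def F(x,y,z): return np.r_[O+ex*x/1000+ey*y/1000, z/1000]   # fixture mm -> world
def invF(p): d=np.asarray(p)[:2]-O; return np.r_[d@ex,d@ey,p[2]]*1000
def down(d):  # closing axis along d (2-vector), half turn nearest mid range of last joint
    c=[]
    for s in(1,-1):
        y=np.r_[np.asarray(d)/np.linalg.norm(d)*s,0]; z=np.r_[0,0,-1.]
        c.append(R.from_matrix(np.c_[np.cross(y,z),y,z]).as_quat())
    return c
def goto(p,d,k=None):
    best=None
    for q in down(d):
        j=r.inverse_kinematics(p,q)
        if j is not None and (best is None or abs(j[5])<abs(best[1][5])): best=(q,j)
    r.move_to(p,best[0]); return best[0]
def ff(): f=np.array(r.current_contact_force()); return np.array([f[:2]@ex,f[:2]@ey,f[2]])
E
python3 - <<'E'
from h import *
s=dict(np.load("side0.npz")); Ws=cloud(s); a=np.deg2rad(21.4-0)
for nm,c in(("k1",(.5083,-.3625)),("k2",(.487,-.3065))):
    d=Ws[...,:2]-c; m=(np.hypot(d[...,0],d[...,1])<.024)&(Ws[...,2]>.034)&(Ws[...,2]<.05)
    l=d[m]@np.array([np.cos(a),np.sin(a)]); print(nm,m.sum(),np.percentile(l,[2,98])*1000)
r.set_gripper(1.0,20)
q=goto(F(-80,-20,200),ey); print(r.current_q().round(2) if hasattr(r.current_q(),'round') else r.current_q())
r.move_linear(F(-80,-20,76),vel=.12)
print(r.current_t(),ff(),r.current_opening(),invF(r.current_tool_pos()))
E
```

```text
k1 119 [-16.13508726  15.27953821]
k2 82 [-11.81378439  10.72059923]
[-0.04  0.61  1.37  0.    1.15 -1.51]
3.9833 [-0.69127384 -0.54913561  0.63016218] 1.0020929547784758 [-80.4797675  -20.01118787  76.87197392]
```

Run:
```python
from h import *
off=0
for w in list(range(78,36,-3))+[36,34,32]:
    c=12-w/2-1+off
    r.move_linear(F(-80,max(c,-20) if w>70 else c,76),vel=.06)
    r.set_gripper(w/85.)
    f=ff()
    off+=np.clip(0.04*f[1],-1,1)
    o=r.current_opening()*85
    print(w,round(o,1),f.round(1),round(r.current_finger_force(),1),"off",round(off,2),"y",invF(r.current_tool_pos())[1].round(2),round(r.current_t(),1))
    if o>w+3: break
```

```text
78 78.2 [0.2 0.3 0.3] 0.0 off 0.01 y -20.0 4.5
75 74.7 [ 1.1 -0.5  0.4] 0.6 off -0.01 y -20.11 4.9
72 72.0 [-0.7 -4.5  2.9] 1.9 off -0.19 y -20.29 5.4
69 69.2 [2.9 9.6 6.2] 8.2 off 0.2 y -22.1 5.9
66 66.3 [ 2.6  8.  10.5] 12.0 off 0.52 y -20.65 6.4
63 63.1 [ 3.9  5.5 12.1] 12.4 off 0.74 y -19.14 6.9
60 60.1 [ 2.9  4.7 12.6] 11.9 off 0.93 y -17.62 7.3
57 56.9 [ 2.2  3.4 13.1] 10.9 off 1.06 y -16.07 7.8
54 54.3 [ 1.1  3.7 11.1] 9.5 off 1.21 y -14.54 8.3
51 50.9 [1.8 1.6 9.1] 7.5 off 1.28 y -13.0 8.8
48 48.5 [0.3 2.4 6.8] 5.1 off 1.38 y -11.46 9.3
45 45.2 [-0.3  0.7  3.3] 2.1 off 1.4 y -9.88 9.7
42 41.9 [ 0.2  1.4 -1. ] 0.9 off 1.46 y -8.37 10.2
39 39.2 [-0.1  1.4  0.8] 1.1 off 1.52 y -6.87 10.7
36 35.7 [0.6 1.6 0.3] 5.2 off 1.58 y -5.44 11.1
34 35.2 [ 0.  -5.9  1.7] 20.2 off 1.35 y -5.09 11.6
32 35.4 [-0.  -8.8  0. ] 22.0 off 1.0 y -5.0 12.1
```

Run:
```python
from h import *
r.set_gripper(60/85.)
print(ff(),r.current_opening())
p=invF(r.current_tool_pos()); r.move_linear(F(p[0],-6,150),vel=.15)
q=goto(F(95,0,230),ey)
pos=r.current_tool_pos(); rot=r.current_ee_rot()
im=optics.get_image("wrist"); np.savez("w1.npz",pos=pos,rot=rot,**im); save("w1",im["pixels"])
print(im["mount"].round(3).tolist(),im["fx"],im["cx"],im["cy"],pos,rot,r.current_t(),(im["depth"]>0).mean())
```

```text
[-0.28385153  0.64160032  0.64842222] 0.706611332069232
[[-0.0, -0.96, -0.281, 0.072], [1.0, -0.0, -0.0, 0.0], [0.0, -0.281, 0.96, -0.12], [0.0, 0.0, 0.0, 1.0]] 371.64829954431775 320.1950787092029 246.6060887090918 [0.49043658 0.01858524 0.22954721] [4.73102513e-02 9.98880243e-01 3.38878766e-06 8.51862213e-06] 13.925 0.9947786458333333
```

View pics/w1.png

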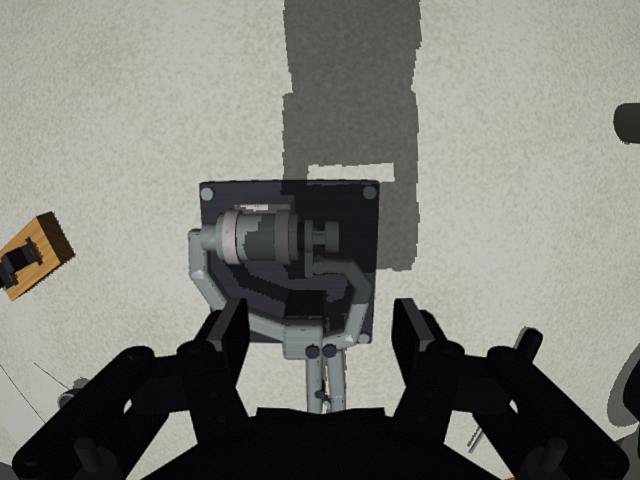

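```bash
cat >> h.py <<'E'
def wcloud(im,pos,rot):
    d=im["depth"]; v,u=np.mgrid[0:480,0:640]
    a=(u-im["cx"])/im["fx"]; b=(v-im["cy"])/im["fy"]; t=np.hypot(a,b); k=np.tan(t)/np.maximum(t,1e-9)
    P=np.stack([a*k*d,b*k*d,d],-1); T=im["mount"]
    P=P@T[:3,:3].T+T[:3,3]; W=P@R.from_quat(rot).as_matrix().T+pos; W[d==0]=np.nan; return W
E
python3 - <<'E'
from h import *
im=dict(np.load("w1.npz")); W=wcloud(im,im["pos"],im["rot"])
f=np.stack([(W[...,:2]-O)@ex,(W[...,:2]-O)@ey,W[...,2]],-1)*1000
v,u=np.mgrid[0:480,0:640]
m=(f[...,2]>5)&(f[...,2]<18)&(v<345)&(v>170)&(u>190)&(u<390)
print("plate",cv2.minAreaRect(f[m][:,:2].astype(np.float32)),f[m][:,2].mean())
x=f[...,0];y=f[...,1];z=f[...,2]
b=(abs(x-95)<25)&(y>-35)&(y<60)&(z>60)&(v<300)
# profile along y: x-center & width, zmax
for y0 in np.arange(-26,60,2.):
    mm=b&(abs(y-y0)<1)
    if mm.sum()>3: print(y0,mm.sum(),"x",x[mm].min().round(1),x[mm].max().round(1),"z",np.percentile(z[mm],95).round(1))
save("w1c",cv2.resize(im["pixels"][200:290,280:370],None,fx=6,fy=6,interpolation=2))
E
```

```text
plate ((45.54015350341797, 30.40451431274414), (170.5073699951172, 169.35791015625), 89.83686828613281) 11.900798452603256
-26.0 22 x 70.6 75.5 z 86.9
-24.0 31 x 70.1 76.1 z 87.0
-22.0 29 x 70.3 76.1 z 86.7
-20.0 23 x 70.4 75.8 z 86.7
-18.0 28 x 70.8 76.1 z 86.3
-16.0 26 x 70.2 76.0 z 86.4
-14.0 41 x 70.6 106.7 z 89.6
-12.0 120 x 70.0 106.7 z 92.2
-10.0 122 x 70.5 106.8 z 91.8
-8.0 130 x 70.2 106.6 z 91.9
-6.0 109 x 70.0 106.8 z 91.9
-4.0 112 x 70.8 106.8 z 91.9
-2.0 97 x 70.3 102.1 z 88.6
0.0 106 x 70.1 102.1 z 88.3
2.0 71 x 70.1 102.3 z 88.2
4.0 94 x 70.2 100.0 z 88.6
6.0 130 x 70.3 107.5 z 92.5
8.0 136 x 70.0 107.5 z 92.6
10.0 142 x 70.1 107.4 z 93.0
12.0 86 x 70.5 107.5 z 90.9
14.0 84 x 85.7 105.4 z 90.8
16.0 118 x 78.4 112.4 z 95.0
18.0 139 x 78.0 113.0 z 98.0
20.0 139 x 78.3 112.8 z 98.1
22.0 159 x 75.9 115.3 z 99.4
24.0 162 x 75.7 116.0 z 100.8
26.0 173 x 75.6 116.3 z 100.8
28.0 170 x 75.2 116.3 z 101.0
30.0 174 x 75.4 117.0 z 101.5
32.0 140 x 75.7 116.5 z 216.4
34.0 155 x 78.7 116.5 z 216.7
36.0 158 x 78.0 116.9 z 115.9
38.0 153 x 78.6 116.4 z 97.6
40.0 160 x 78.4 117.1 z 98.1
42.0 156 x 78.3 116.4 z 98.3
44.0 145 x 78.4 117.0 z 97.7
46.0 151 x 78.5 117.2 z 97.8
48.0 154 x 78.2 117.1 z 97.9
50.0 141 x 78.2 117.2 z 97.8
52.0 161 x 78.1 116.4 z 97.9
54.0 136 x 77.9 116.5 z 98.0
56.0 158 x 78.5 116.4 z 98.2
58.0 152 x 78.2 116.6 z 98.1
```

View pics/w1c.png

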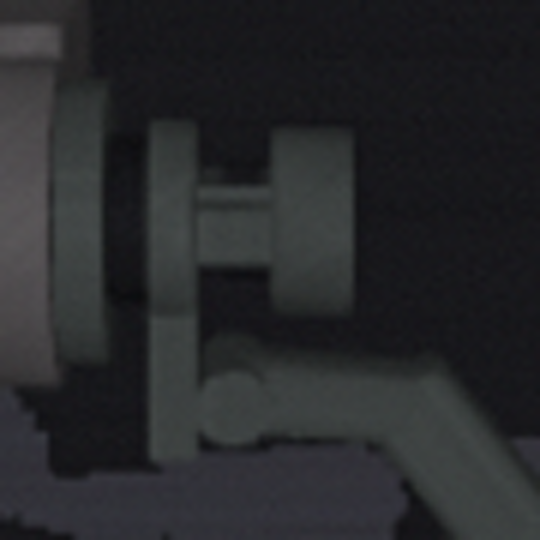

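Run:
```python
from h import *
im=dict(np.load("w1.npz")); T=im["mount"]; Rm=R.from_quat(im["rot"]).as_matrix()
def ray(u,v,z):
    a=(u-im["cx"])/im["fx"];b=(v-im["cy"])/im["fy"];t=np.hypot(a,b)
    d=np.r_[a/t*np.sin(t),b/t*np.sin(t),np.cos(t)]; d=Rm@T[:3,:3]@d; o=Rm@T[:3,3]+im["pos"]
    return invF(o+d*(z-o[2])/d[2]).round(2)
c=lambda p:(280+p[0]/6-.42,200+p[1]/6-.42)
print("flange edge",ray(*c((197,222)),.093),"head edge",ray(*c((270,222)),.092),"neck",ray(*c((235,186)),.0875),ray(*c((235,264)),.0875))
r.set_gripper(32/85.)
k=np.array([.487,-.3065]); ky=np.deg2rad(111.4); d=[np.cos(ky),np.sin(ky)]
q=goto(np.r_[k,.19],d); r.sleep(.3)
pos=r.current_tool_pos(); rot=r.current_ee_rot()
im=optics.get_image("wrist"); np.savez("w2.npz",pos=pos,rot=rot,**im); save("w2",im["pixels"])
W=wcloud(im,pos,rot); z=W[...,2]
D=np.hypot(W[...,0]-k[0],W[...,1]-k[1])
m=(z>.07)&(z<.085)&(D<.025); print(m.sum(),cv2.minAreaRect((W[m][:,:2]*1000).astype(np.float32)),np.percentile(z[m],[5,50,95]))
m2=(z>.024)&(z<.034)&(D<.09); print(m2.sum(),cv2.minAreaRect((W[m2][:,:2]*1000).astype(np.float32)))
n=np.linalg.svd(W[m]-W[m].mean(0),full_matrices=False)[2][2]; print("block top normal",n, r.current_t(),pos,r.current_q())
```

```text
flange edge [98.    5.54 93.  ] head edge [97.73 -3.17 92.  ] neck [101.06   1.02  87.5 ] [91.23  1.04 87.5 ]
680 ((487.407958984375, -308.03369140625), (20.91031265258789, 13.404425621032715), 21.635713577270508) [0.07412267 0.07750656 0.07865604]
8657 ((497.7773132324219, -335.4925537109375), (60.548805236816406, 118.06036376953125), 21.446252822875977)
block top normal [0.07297348 0.03088744 0.99685547] 16.4667 [ 0.48711192 -0.30629074  0.19004812] [-6.42329070e-01  4.67310120e-01  1.64574201e+00 -9.75265288e-07
  1.02846009e+00  5.54543455e-01]
```

View pics/w2.png

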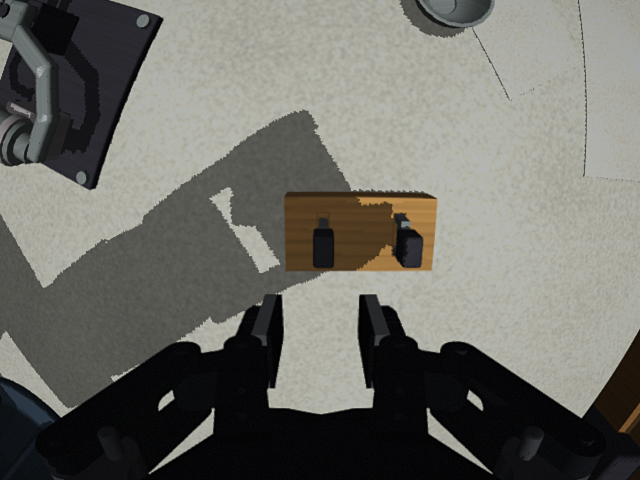

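Run:
```python
from h import *
r.move_linear([.4873,-.3078,.079],vel=.12)
print(r.current_tool_pos(),ff())
r.set_gripper(0.0,60); print("open",r.current_opening()*85,r.current_finger_force(),ff())
p=r.current_tool_pos(); r.move_linear([p[0],p[1],.2],vel=.12)
print(r.current_opening()*85,ff())
goto(F(95.8,1.1,185),ey); r.sleep(.3)
pos=r.current_tool_pos(); rot=r.current_ee_rot(); print(invF(pos),r.current_q(),r.current_t())
im=optics.get_image("wrist"); np.savez("w3.npz",pos=pos,rot=rot,**im)
save("w3",cv2.resize(im["pixels"][190:390,220:420],None,fx=3,fy=3,interpolation=2))
s=optics.get_image("side"); np.savez("s3.npz",**s)
```

```text
[ 0.48766704 -0.30804587  0.07970626] [0.2696832  0.08780712 0.41946992]
open 12.82611580103783 61.803613901138306 [0.01982956 0.23460625 6.19765383]
12.530942997001038 [-0.49100988  0.07925527 -0.93790078]
[ 95.7321061    1.27778088 184.98406981] [-5.94914902e-02  3.30123601e-01  1.87367434e+00  1.51527956e-06
  9.37766749e-01 -1.53511309e+00] 21.1083
```

View pics/w3.png

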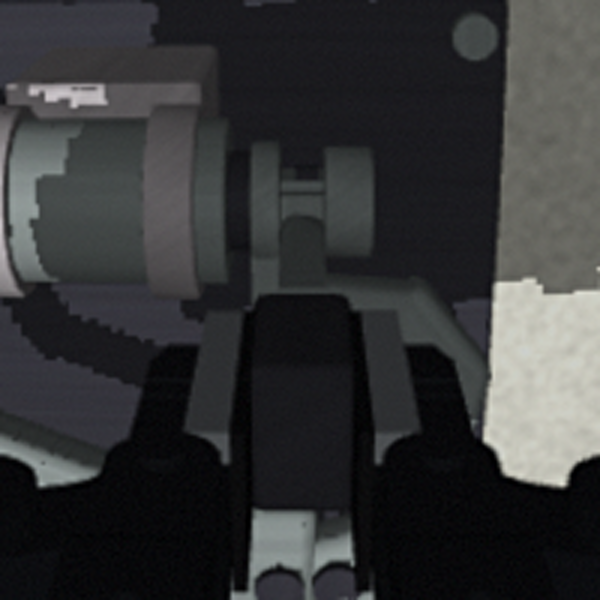

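Run:
```python
from h import *
im=dict(np.load("w3.npz")); W=wcloud(im,np.zeros(3),np.r_[0,0,0,1])*1000  # tool frame
v,u=np.mgrid[0:480,0:640]
def reg(n,u0,u1,v0,v1,k=3):  # crop coordinates
    m=(u>=220+u0/k)&(u<=220+u1/k)&(v>=190+v0/k)&(v<=190+v1/k)&(im["depth"]>0)
    P=W[m]; print(n,m.sum(),"med",np.median(P,0).round(1),"sd",P.std(0).round(1)); return P
reg("front face",262,340,305,355); reg("top face",262,340,380,490); reg("leg front",288,318,235,280)
print("column:"); c=320
for vv in range(240,365,3): print(vv,W[vv,318:324].mean(0).round(1).tolist(),end="; ")
T=im["mount"]
def ray(u,v,z):
    a=(u-im["cx"])/im["fx"];b=(v-im["cy"])/im["fy"];t=np.hypot(a,b)
    d=np.r_[a/t*np.sin(t),b/t*np.sin(t),np.cos(t)]; d=T[:3,:3]@d; o=T[:3,3]
    return ((o+d*(z-o[2])/d[2])*1000).round(2)
H=im["pos"][2]; c=lambda a,b:(220+a/3-.33,190+b/3-.33)
for n,a,b,z in[("flange",281,185,.093),("head",325,185,.092),("neckfar",303,181,.0875),("headfar",350,148,.08),("flangefar",265,142,.08)]: print(n,ray(*c(a,b),H-z))
```

```text
front face 442 med [10.6  0.2 13. ] sd [0.3 3.  4.6]
top face 961 med [ 0.9 -0.   2.1] sd [4.7 2.8 0.6]
leg front 165 med [10.6  0.4 40. ] sd [0.2 1.5 5.7]
column:
240 [-8.7, 0.3, 173.0]; 243 [-11.2, 0.3, 173.0]; 246 [6.2, 0.2, 104.1]; 249 [4.5, 0.2, 103.2]; 252 [3.0, 0.2, 101.8]; 255 [2.4, 0.2, 97.4]; 258 [0.5, 0.2, 97.5]; 261 [10.3, 0.2, 62.2]; 264 [10.5, 0.2, 56.8]; 267 [10.5, 0.2, 52.5]; 270 [10.4, 0.2, 48.3]; 273 [10.7, 0.2, 43.3]; 276 [10.4, 0.2, 40.2]; 279 [10.6, 0.2, 35.9]; 282 [10.6, 0.2, 32.2]; 285 [10.2, 0.2, 29.7]; 288 [10.3, 0.2, 26.0]; 291 [10.7, 0.2, 21.8]; 294 [10.8, 0.2, 18.4]; 297 [10.6, 0.2, 16.0]; 300 [10.5, 0.2, 13.4]; 303 [10.8, 0.2, 9.9]; 306 [10.3, 0.2, 8.2]; 309 [10.5, 0.2, 5.2]; 312 [10.2, 0.2, 3.2]; 315 [9.3, 0.2, 2.5]; 318 [8.4, 0.2, 1.8]; 321 [7.0, 0.2, 2.2]; 324 [nan, nan, nan]; 327 [4.4, 0.2, 2.1]; 330 [3.3, 0.2, 1.9]; 333 [1.9, 0.2, 2.0]; 336 [0.3, 0.2, 2.5]; 339 [-0.8, 0.2, 2.1]; 342 [-2.1, 0.2, 2.0]; 345 [-3.3, 0.2, 1.9]; 348 [-4.8, 0.2, 2.0]; 351 [-6.3, 0.2, 2.3]; 354 [-7.7, 0.2, 2.3]; 357 [-9.1, 0.2, 2.2]; 360 [-74.8, 0.2, 98.3]; 363 [-77.1, 0.2, 97.9]; flange [ 6.44 -4.06 91.98]
head [ 6.13  4.73 92.98]
neckfar [ 5.61  0.33 97.48]
headfar [ 10.56  10.19 104.98]
flangefar [ 11.86  -7.61 104.98]
```

Run:
```python
from h import *
r.move_linear(F(96.45,1.1,160),vel=.08)
r.sleep(.2); f0=ff(); print(f0)
z=160
while z>129:
    z-= 2 if z>140 else .7
    r.move_linear(F(96.45,1.1,z),vel=.03 if z>140 else .02)
    f=ff()-f0; print(round(z,1),invF(r.current_tool_pos()).round(2),f.round(1))
    if f[2]>24 or np.hypot(f[0],f[1])>15 or (z>142 and f[2]>8): print("stop"); break
print(r.current_t(),r.current_opening()*85)
```

```text
[ 0.56687518  0.1695453  -1.61935995]
158 [ 96.49   1.09 157.97] [-0.1  0.1  1.3]
156 [ 96.52   1.1  155.87] [-1.5  0.3  1.5]
154 [ 96.5    1.11 153.88] [-1.2  0.5 -0.1]
152 [ 96.51   1.1  151.88] [-0.3 -0.6  0.7]
150 [ 96.54   1.11 149.86] [-0.5  0.9  1.2]
148 [ 96.51   1.1  147.88] [-0.7 -0.6  1. ]
146 [ 96.54   1.08 145.87] [-0.9  0.2  0.4]
144 [ 96.53   1.12 143.88] [-0.3 -0.6  0.6]
142 [ 96.29   1.11 141.99] [-1.3 -0.3  0.8]
140 [ 96.04   1.11 140.04] [-4.1 -0.4 -0. ]
139.3 [ 96.07   1.11 139.47] [-3.9  0.8  1.6]
138.6 [ 96.05   1.11 138.75] [-6.2 -0.9  2.1]
137.9 [ 95.98   1.09 138.03] [-6.4 -1.3  2.5]
137.2 [ 95.9    1.12 137.31] [-7.1 -1.1  0.2]
136.5 [ 95.82   1.11 136.75] [-5.9 -0.3  2.3]
135.8 [ 95.76   1.1  136.15] [-6.  -0.7  3.3]
135.1 [ 95.8    1.08 135.44] [-6.8 -0.7  3.9]
134.4 [ 95.81   1.1  134.86] [-5.4  0.5  5.8]
133.7 [ 95.88   1.09 134.24] [-4.8 -0.   7.7]
133.0 [ 96.01   1.09 133.35] [-5.1 -0.7  6.5]
132.3 [ 96.02   1.08 132.73] [-4.7 -0.1  9.3]
131.6 [ 96.18   1.09 131.84] [-5.1  0.   5.8]
130.9 [ 96.29   1.1  130.88] [-7.1 -0.6  3.5]
130.2 [ 96.32   1.1  130.13] [-5.5 -0.1  3.4]
129.5 [ 96.24   1.09 129.8 ] [-4.5 -0.5  9.2]
128.8 [ 96.12   1.1  129.71] [-0.9  0.3 18.5]
28.375 12.602365994246579
```

Run:
```python
from h import *
p=r.current_tool_pos(); 
r.move_linear(F(96.2,1.1,129.6),vel=.02); print(ff())
r.set_gripper(30/85.,30); r.sleep(.3); print(ff(),r.current_opening()*85)
p=r.current_tool_pos(); r.move_linear([p[0],p[1],.235],vel=.12); r.sleep(.2)
pos=r.current_tool_pos(); rot=r.current_ee_rot()
im=optics.get_image("wrist"); W=wcloud(im,pos,rot)
f=np.stack([(W[...,:2]-O)@ex,(W[...,:2]-O)@ey,W[...,2]],-1)*1000
m=(abs(f[...,0]-95.5)<16)&(abs(f[...,1]-1)<11)&(f[...,2]>122)&(f[...,2]<140)
print(m.sum(),cv2.minAreaRect(f[m][:,:2].astype(np.float32)),np.percentile(f[m][:,2],[5,50,95]),r.current_t())
save("w4",cv2.resize(im["pixels"][190:390,220:420],None,fx=3,fy=3,interpolation=2))
```

```text
[-3.02066818 -0.40294681  9.33671468]
[-1.23360745 -0.44638303 -0.14518924] 30.185241198646303
730 ((96.23149871826172, 1.5078577995300293), (13.711837768554688, 21.420326232910156), 89.69541931152344) [125.62440627 127.71704598 128.85628059] 30.5167
```

View pics/w4.png

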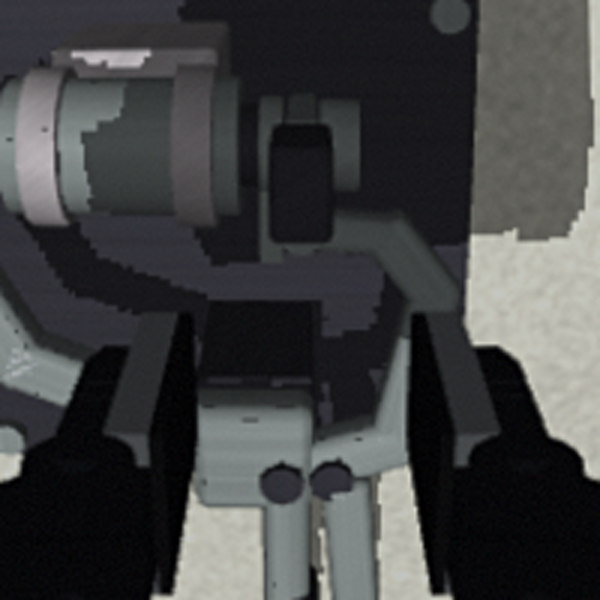

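Run:
```python
from h import *
r.set_gripper(0.0,20)
goto(F(-151,19,150),ex); r.move_linear(F(-151,19,92),vel=.12); r.sleep(.2); f0=ff(); print(f0,invF(r.current_tool_pos()),r.current_t())
y=19; pk=0
while y>-16:
    y-=2; r.move_linear(F(-151,y,92),vel=.04); f=ff()-f0; print(y,invF(r.current_tool_pos()).round(1),f.round(1))
    pk=max(pk,f[1])
    if pk>1.5 and f[1]<.4*pk and y<3: break
    if f[1]>25: print("high"); break
r.sleep(.5); print((ff()-f0).round(1),r.current_t())
s=optics.get_image("top"); W=cloud(s)
save("t5",cv2.resize(s["pixels"][140:320,250:400],None,fx=3.2,fy=3.2,interpolation=2))
```

```text
[0.61948813 0.19338239 0.45081026] [-151.44980725   18.98148837   93.06216596] 33.125
17 [-151.    16.8   92.2] [-1.   0.3 -0.7]
15 [-151.    14.8   92. ] [-0.3 -0.1 -0.7]
13 [-151.    12.9   92. ] [-0.2 -0.2 -1. ]
11 [-151.    10.8   92. ] [-0.3 -0.7 -0. ]
9 [-151.     8.9   92. ] [-0.4  0.1 -0.7]
7 [-151.     6.9   92. ] [-0.9 -0.2 -1.2]
5 [-151.1    5.    92. ] [-1.4  0.9 -1.2]
3 [-151.1    3.    92. ] [-1.8  2.7 -0.9]
1 [-151.     0.8   92. ] [-1.6  1.3 -0.6]
-1 [-151.    -1.2   92. ] [-2.2  0.6 -1.2]
[-1.8  1.5 -0.8] 36.125
```

View pics/t5.png

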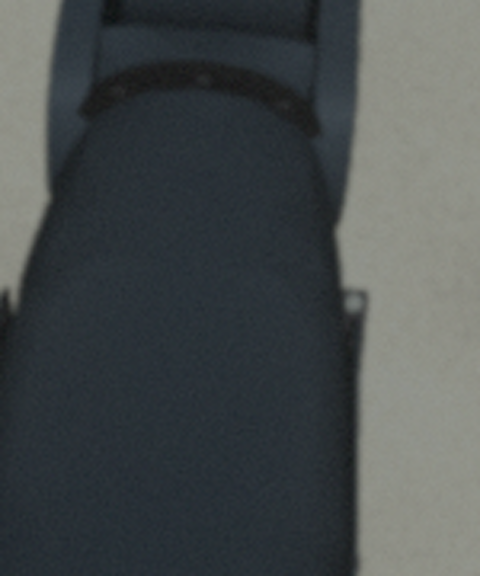

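Run:
```python
from h import *
f0=np.array([.62,.19,.45]); y=-1
hit=0
while y>-18:
    y-=1; r.move_linear(F(-151,y,92),vel=.04); f=ff()-f0; print(y,f.round(1))
    if abs(f[1])<.4: hit+=1
    if hit>=3: break
r.sleep(.5); print((ff()-f0).round(1),r.current_t())
s=optics.get_image("side"); save("s6",s["pixels"][180:330,220:420].repeat(3,0).repeat(3,1))
```

```text
-2 [-2.   0.9 -1.1]
-3 [-2.3  0.4 -1.3]
-4 [-1.7  1.3  0.3]
-5 [-1.2  1.7 -0.8]
-6 [-0.5  2.  -0.1]
-7 [ 0.5  1.7 -0.6]
-8 [-0.6  1.6 -0.5]
-9 [-0.3  0.4 -1.6]
-10 [-0.9  0.6 -0.7]
-11 [ 0.2  0.3 -1.5]
-12 [-0.3 -1.1 -0.2]
-13 [-1.1 -0.5  0. ]
-14 [-0.5  0.1 -1.1]
[-0.9 -0.4 -0.8] 39.925
```

View pics/s6.png

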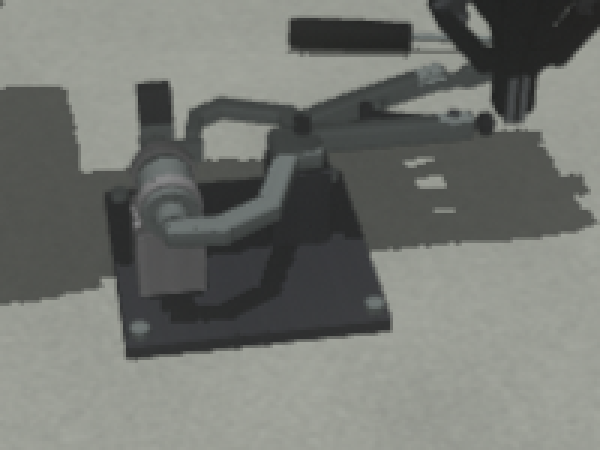

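Run:
```python
from h import *
r.move_linear(F(-151,-8,92),vel=.05); r.move_linear(F(-151,-8,230),vel=.15)
goto([.35,.25,.3],ey); r.sleep(.3)
im=optics.get_image("top"); W=cloud(im)
f=np.stack([(W[...,:2]-O)@ex,(W[...,:2]-O)@ey,W[...,2]],-1)*1000
x,y,z=f[...,0],f[...,1],f[...,2]
for x0 in(-80,-110,-146):
    m=(abs(x-x0)<3)&(abs(y)<100)&(z>70)&(z<100); print(x0,np.sort(y[m]).round(0))
m=(abs(x-95)<20)&(abs(y-1)<14)&(z>115); print(m.sum(),f[m].mean(0),f[m].min(0),f[m].max(0))
i0=dict(np.load("top0.npz")); W0=cloud(i0)
d=np.nan_to_num(abs(W[...,2]-W0[...,2]))>.03; v,u=np.nonzero(d&(np.mgrid[0:480,0:640][0]<320)); print(len(u), [(a,b) for a,b in zip(u[::15],v[::15])][:40])
print(ff(),r.current_t())
```

```text
-80 [-55. -55. -53. -53. -53. -51. -51. -51. -49. -49. -48. -47. -47. -46.
 -45. -45. -44. -43. -43. -42. -41. -41.  -8.  -8.  -8.  -6.  -6.  -4.
  -4.  -4.  -2.  -2.  -2.  -0.  -0.   2.   2.   2.   4.   4.   6.   6.
   6.   8.   8.   8.  10.  10.  10.  12.  12.]
-110 [-66. -65. -64. -63. -63. -60. -60. -60. -59. -58. -58. -57. -56. -56.
 -55. -54. -54. -53. -53. -52. -51. -51. -50. -49. -48.  -2.  -2.  -1.
   0.   1.   1.   2.   3.   3.   4.   5.   5.   6.   7.   7.   7.   8.
   9.   9.  10.  11.  11.]
-146 [-67. -67. -67. -67. -65. -65. -64. -63. -63. -62. -61. -61. -60. -59.
 -58.]
86 [ 96.19349134  -0.17663457 127.67729508] [ 85.02949053  -7.39806107 116.70721916] [107.03557503   6.5664791  131.37250666]
259 [(np.int64(304), np.int64(273)), (np.int64(304), np.int64(276)), (np.int64(306), np.int64(278)), (np.int64(308), np.int64(280)), (np.int64(302), np.int64(283)), (np.int64(303), np.int64(285)), (np.int64(466), np.int64(286)), (np.int64(464), np.int64(287)), (np.int64(461), np.int64(288)), (np.int64(306), np.int64(289)), (np.int64(302), np.int64(290)), (np.int64(470), np.int64(290)), (np.int64(467), np.int64(291)), (np.int64(464), np.int64(292)), (np.int64(461), np.int64(293)), (np.int64(462), np.int64(294)), (np.int64(467), np.int64(295)), (np.int64(464), np.int64(297))]
[-0.54843456  0.61344644 -0.55110731] 43.35
```

Handle is fully open, the keeper is seated (top at 128 mm) and pressed against the head, and nothing else moved.

```bash
python3 -c "
from h import *
print(r.hand_in())"
```

```text
the job is handed in; nothing more can be done
None
```

The job is handed in at about 43 s of the 72 s allowed: the camera check showed the narrow keeper seated upright in the gap, the clamp sprung open after the lever pull and the other things unmoved; I inferred that the cup traps the keeper (its travel was not measured), and the hand-in gave no verdict.

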